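# Load a battery pack into the sprung test cradle

### The job

Take the small rectangular battery pack (the upright block, not the round stick or the big flat one) and load it into the test cradle: use the pack to press the sprung carriage back, lower it into the opened bay until it stands on the floor, squarely in the middle, and let go so that the carriage clamps it upright against the fixed stop. Leave the round battery pack standing where it is.

Things in the scene. Friction and masses are not known exactly. Their poses are not given: they have to be found in the camera images.
- pack: Rectangular battery pack: black block 54 mm (its x) by 42 mm (its y) by 80 mm tall, with a smaller grey terminal (30 x 26 x 12 mm) on top, 92 mm in all; 0.2 to 0.4 kg, standing on the table. Origin: centre of its underside, z up. A half turn makes no difference. Grip it across the 54 mm, 55 to 60 mm above its underside: the fingers then stay clear of the cradle.
- round_pack: The other battery pack, a bystander: a round black stick 92 mm tall, 52 mm across at the foot, 38 mm above it. Origin: centre of its underside. It stands on the table and must stay where it is.
- cradle: Cradle fixed to the table. Origin: on the table, mid-width; its y points from stop to carriage. Base 150 mm (x) by 210 (y), no side walls; its top, z = 12 mm, is the bay's floor. Stop: low aluminium block 110 mm wide, y = -50 to -30 mm, top at z = 42. Rear block: y = 95 to 115, top at z = 72. The loaded pack stands at x = 0, y = -9 mm (thin rubber mark), its 54 mm side along the cradle's x.
- carriage (a joint): How far (m) the carriage is pressed along the cradle's +y: 0 closed, 0.06 fully back, 0.022 with the pack clamped. It is an upright steel plate, x = -25 to 25 mm, z = 16 to 95 mm, 14 mm thick; its face is at y = -10 mm when closed, so the bay is 20 mm + this value long. Springs return it at once: 5 N closed, 7 N on the pack, 10 N fully back, 1 or 2 N more when moved.
There are look-alikes about, which are no part of the job. Leave any yellow look-alike of the pack alone.

How it is judged:
By the outcome, as a careful person would: the job done as asked, in the order asked, and still so for the second after the job is handed in, with the robot touching nothing.
It also fails if it takes over 38 s, if anything falls off the work surface, if the arm or the gripper's body presses on something with over 40 N, if the wrist force passes 120 N, or if a joint passes its speed limit or range.

### The arm

A 7-joint arm with a two-finger parallel gripper is mounted at the origin on the work surface. World frame = base frame: x ahead of the robot, y to its left, z up, the work surface at z = 0. Lengths are in m, angles in rad, forces in N, time in s.
With the tool pointing down it reaches from about 0.425 to 0.925 m from the base axis. Payload 6.8 kg.
Tool frame: the origin (TCP) lies on the centre line of the jaws, within the pads' length; the fingertips stand robot.tips_ahead ahead of it and the grasp point (between the pads) lies 8 mm behind it (robot.tips_ahead is the distance from the TCP to the fingertips, in m); z points along the fingers, y is the line along which they close (so a half turn about z gives the same grasp; the last joint's range is limited). The gripper opens to 85 mm and grips with 20 to 120 N. Pads are 22 mm wide; open, the fingers measure 114 mm over their backs; the gripper's body (76 mm by 85 mm) begins 54 mm behind the grasp point. The pads swing forward as they close: fully open they stand 13 mm farther back than shut.
Start: joints at [-1.369, 0.477, 0.022, 1.555, -0.011, 1.109, -0.083], TCP at [0.206, 0.643, 0.242] pointing down, gripper open.
Joint ranges: [-2.96, 2.96], [-0.34, 2.1], [-1.41, 1.46], [0.24, 2.44], [-1.37, 4.51], [0.17, 1.92], [-2.96, 2.96]. Speed limits (rad/s): [2.39, 2.39, 3.14, 3.14, 3.14, 3.14, 3.14].

### API

Orientations are given as a unit quaternion [w, x, y, z].
In Python, from rig import observe, snapshot, camera_info, robot gives the robot as it stands.
- The arm moves only by the tool apply_moves, never from a script. Its arguments are lists of equal length, an entry for each row: "travel": the shift along the tool's x, y, z in mm, a list of three; "roll": the turn about the tool's z in degrees. A call has 1 to 12 rows; each row is the pose to reach, as a shift and turn from the pose commanded when the call began, along the tool's axes at that moment; what a row does not reach only later rows make up. A row lasts 1/10 s, in which the tool goes at most 50 mm and 8.59 degrees, less where a joint would pass 70% of its speed; a pose out of reach is approached as far as the arm can. A call with a gripper value outside its range is refused whole. "jaw" is the finger opening in mm, from 0 to 85.4, set as the call begins (left out, the last holds). The fingers move at their own pace and stop on an object; "force" is the grip in N (left out, the last holds). Time passes only in rows, so rows that repeat a pose let the fingers close. It gives the time, the measured TCP pose, the force, the opening and the grip force at its end, in the units of the state.
- observe(): the state, without advancing time (a new reading comes with each control period).
- snapshot(name): name is "scene" or "side" or "wrist"; returns the picture (480x640x3 uint8, red, green, blue); there is no depth.
- camera_info(name): a dict with "intrinsics" (3x3 intrinsics, pixels), "k1" (the pictures are not rectified: a ray, as slopes to the right and down, at radius r is drawn at 1 + k1 r^2 times it, then the intrinsics apply), "extrinsics" (4x4, takes a point from world to camera coordinates); the wrist camera has in their place "tool_from_camera" (4x4, takes a point from camera to tool coordinates, whose origin is the TCP and whose axes are the flange's). Camera axes: x right, y up, looking along -z (the intrinsics and any distortion apply to the point x, -y, -z); pixel columns grow to the right and rows downward; lengths in m; the calibration is good to about 2 mm. A picture is of the moment at which its call begins: read the wrist's pose just before it. camera_info takes no time and is no camera call.
- robot.close_job(): hands the job in; it is judged then, once.
The state is a dict: "t": time; "qpos": joint angles; "qd": joint speeds; "tau": joint torques, N m; "eef_pos": TCP position; "tcp_rot": TCP orientation; "contact_force": force on the tool from outside, world axes, zero at the start; "torque": the same for the moment, N m; "finger_gap": opening from 0.0 (shut) to 1.0 (fully open); "gripper_force": force on a finger pad.
Only numpy, scipy, OpenCV 4.12 (cv2) and the standard library are available. Lean on these libraries where they do the work, as an engineer would, in place of code of your own. Each camera call takes 0.05 s, during which the arm holds its last target. There are 200 camera calls.

## Working session

There is one attempt and no reset: what is moved stays moved. The work goes in short steps, Python scripts to look and compute and a tool call to move; the robot and the scene stay as the last step left them, time stands still between calls to the robot, and variables do not carry over. Pictures are saved under pics/ and viewed, at most 10 in all, crops included, and the job is handed in when it is done.

Besides the shell and the picture viewer there is one more tool, called after ">>>" as a command line: name --pt "numbers of a row" for each row, then --argument value for the rest. apply_moves: Moves the arm, as the interface text tells. Its arguments: {"type":"object","properties":{"travel":{"type":"array","items":{"type":"array","items":{"type":"number"}}},"roll":{"type":"array","items":{"type":"number"}},"jaw":{"type":"number"},"force":{"type":"number"}},"required":["travel","roll"]}

```bash
mkdir -p pics; ls
python3 - <<'E'
from rig import observe,snapshot,camera_info,robot
import cv2,numpy as np
s=observe();print({k:np.round(s[k],3) for k in('t','eef_pos','tcp_rot','finger_gap')},robot.tips_ahead)
for n in('scene','side'):
    cv2.imwrite(f'pics/{n}0.png',snapshot(n)[:,:,::-1]);print(n,camera_info(n))
print(camera_info('wrist'))
E
```

```text
pics
{'t': np.float64(0.0), 'eef_pos': array([0.206, 0.642, 0.241]), 'tcp_rot': array([-0.   ,  0.154,  0.988, -0.001]), 'finger_gap': np.float64(1.002)} 0.011
scene {'intrinsics': array([[566.32051778,   0.        , 321.00508853],
       [  0.        , 566.32051778, 243.00145672],
       [  0.        ,   0.        ,   1.        ]]), 'k1': -0.035373186977220916, 'extrinsics': array([[-0.52216289,  0.85278901,  0.00983971,  0.30697718],
       [-0.61092073, -0.3820675 ,  0.69339764,  0.27282688],
       [ 0.59508132,  0.35605523,  0.72048796, -1.15709554],
       [ 0.        ,  0.        ,  0.        ,  1.        ]])}
side {'intrinsics': array([[448.26501523,   0.        , 326.65941486],
       [  0.        , 448.26501523, 242.58988114],
       [  0.        ,   0.        ,   1.        ]]), 'k1': -0.10264225071517687, 'extrinsics': array([[ 0.92788881, -0.37225785,  0.02112959, -0.4975956 ],
       [ 0.22558544,  0.60560868,  0.76311817, -0.10987639],
       [-0.29687299, -0.70332228,  0.64591346, -0.72582076],
       [ 0.        ,  0.        ,  0.        ,  1.        ]])}
{'intrinsics': array([[380.17097477,   0.        , 311.86150279],
       [  0.        , 380.17097477, 230.78448014],
       [  0.        ,   0.        ,   1.        ]]), 'k1': -0.08394096317686284, 'tool_from_camera': array([[-2.15623988e-03,  9.57373655e-01,  2.88844310e-01,
         7.33528305e-02],
       [ 9.99997674e-01,  2.08006267e-03,  5.70679984e-04,
         4.64342580e-04],
       [-5.44602846e-05,  2.88844869e-01, -9.57375913e-01,
        -1.30118898e-01],
       [ 0.00000000e+00,  0.00000000e+00,  0.00000000e+00,
         1.00000000e+00]])}
```

View pics/scene0.png

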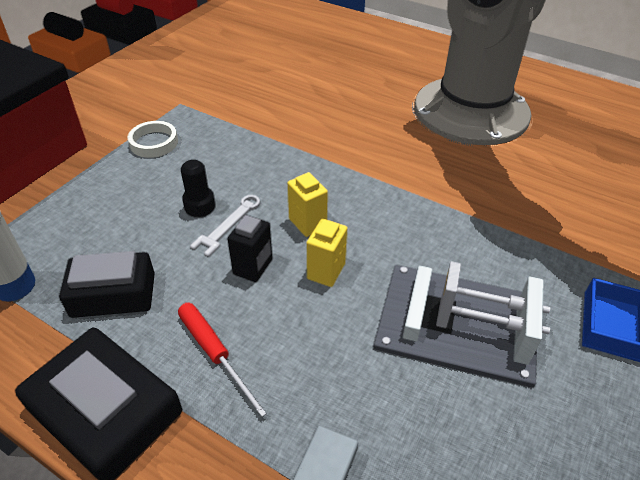

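View pics/side0.png

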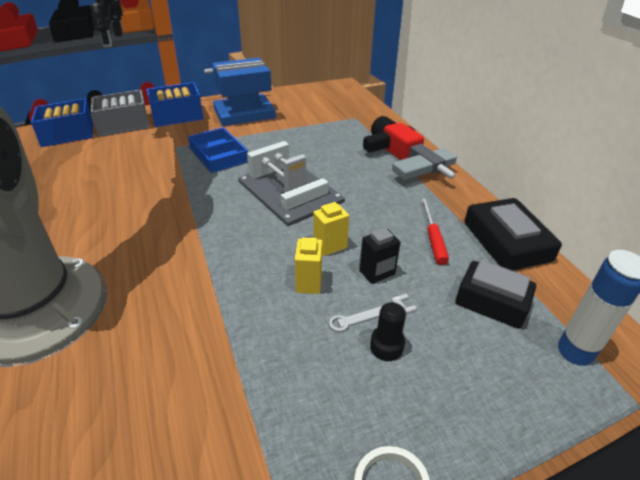

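The scene shows candidates for the pack: the upright black block with a grey terminal (scene 250,248; side 380,256), two yellow look-alikes (scene 307,203 and 327,252), a squat black block (107,283), a big flat one (98,400) and the round stick (198,190). Only the first one is an upright, narrow black block. The cradle is at scene (460,322), with the stop at its left and the rear block at its right. I'll confirm in enlarged crops.

Run:
```python
import cv2,numpy as np
a=cv2.imread('pics/scene0.png');b=cv2.imread('pics/side0.png')
def c(i,x,y,w,h,k):return cv2.resize(i[y:y+h,x:x+w],None,fx=k,fy=k,interpolation=cv2.INTER_CUBIC)
# scene pack 215..290,205..285 x5 ; side pack 350..410,225..285 x5
A=c(a,210,208,80,75,5);B=c(b,340,220,80,75,5)
C=c(a,365,255,200,133,2);C=c(a,370,258,180,127,400/180);D=c(b,235,135,120,90,400/120)
def f(i):o=np.zeros((300,400,3),np.uint8);h=min(i.shape[0],300);o[:h]=cv2.resize(i,(400,i.shape[0]))[:h];return o
A=A[:300] if A.shape[0]<=375 else A
cv2.imwrite('pics/pk.png',np.hstack([A,np.pad(B,((0,A.shape[0]-B.shape[0]),(0,0),(0,0)))[:A.shape[0]]]))
cv2.imwrite('pics/cr.png',np.hstack([f(C),f(D)]))
print(A.shape,B.shape,C.shape,D.shape)
A=c(a,370,258,180,130,4);cv2.imwrite('pics/cr_scene.png',A)
A=c(b,232,133,120,92,6);cv2.imwrite('pics/cr_side.png',A)
B=c(b,340,220,80,75,5);A=c(a,210,208,80,75,5);cv2.imwrite('pics/pk.png',np.hstack([A,B]))
```

```text
Traceback (most recent call last):
ValueError: index can't contain negative values
```

Run:
```python
import cv2,numpy as np
a=cv2.imread('pics/scene0.png');b=cv2.imread('pics/side0.png')
def c(i,x,y,w,h,k):return cv2.resize(i[y:y+h,x:x+w],None,fx=k,fy=k,interpolation=cv2.INTER_CUBIC)
cv2.imwrite('pics/cr_scene.png',c(a,370,258,180,130,4))
cv2.imwrite('pics/cr_side.png',c(b,232,133,120,92,6))
cv2.imwrite('pics/pk.png',np.hstack([c(a,210,208,80,75,5),c(b,340,220,80,75,5)]))
```

```text
(no output)
```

View pics/pk.png

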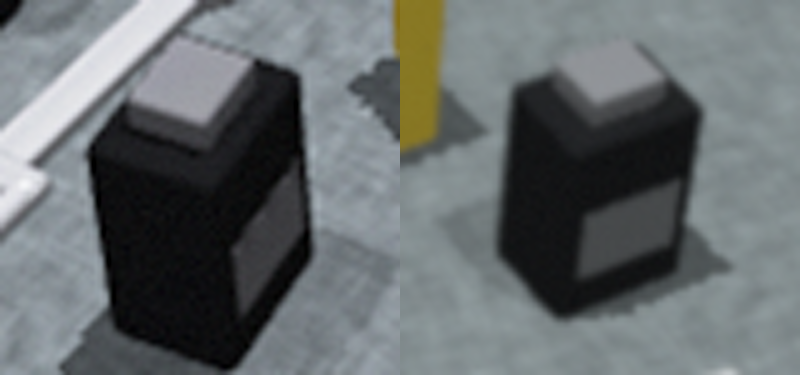

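View pics/cr_scene.png

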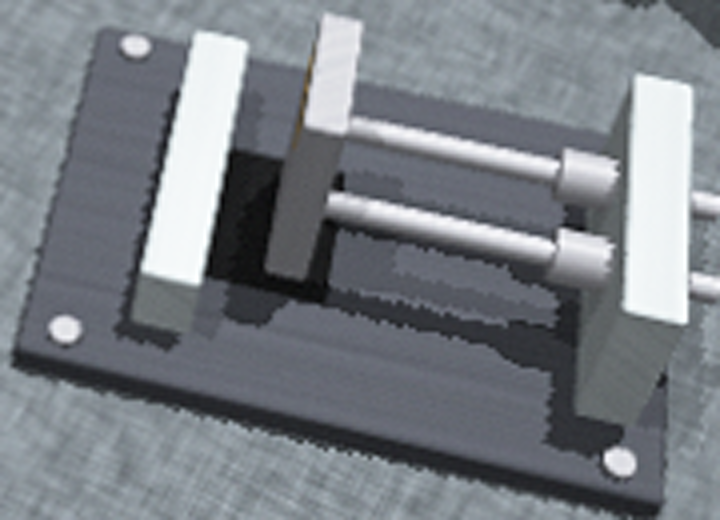

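View pics/cr_side.png

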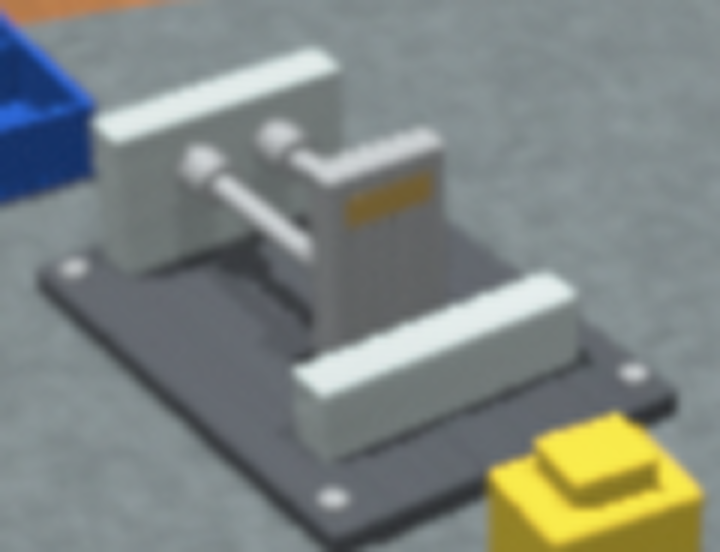

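The crops confirm it: the pack is the upright black block with a grey terminal and label (scene 250,248). The cradle's stop, carriage and rear block corners are readable in both views. I'll fit the poses to the picked corners.

```bash
cat > h.py <<'E'
import numpy as np,cv2
from rig import observe,snapshot,camera_info
from scipy.spatial.transform import Rotation as R
from scipy.optimize import least_squares
def proj(P,ci,E):
    p=(np.c_[P,np.ones(len(P))]@np.asarray(E).T)[:,:3]
    s=np.c_[p[:,0],-p[:,1]]/-p[:,2:3]
    s=s*(1+ci['k1']*(s**2).sum(1,keepdims=True))
    K=ci['intrinsics'];return s*[K[0,0],K[1,1]]+K[:2,2]
def place(q,P):
    c,s=np.cos(q[2]),np.sin(q[2]);P=np.array(P,float)
    return np.c_[q[0]+c*P[:,0]-s*P[:,1],q[1]+s*P[:,0]+c*P[:,1],P[:,2]+(q[3] if len(q)>3 else 0)]
def fit(obs,q0,free=None):
    # obs: list of (caminfo, E, pts3 mm, pix)
    f=lambda q:np.concatenate([(proj(place(q,np.array(P)/1000),ci,E)-np.array(px)).ravel() for ci,E,P,px in obs])
    r=least_squares(f,q0,loss='soft_l1',f_scale=1.);return r.x,f(r.x)
E
cat > fit0.py <<'E'
from h import *
S,D=camera_info('scene'),camera_info('side')
sc=lambda o,k,L:np.array(L)/k+o-0.5*(1-1/k)*0
# cradle
C1=[(-55,-50,42,197,31),(-55,-30,42,248,42),(55,-30,42,196,288),(55,-50,42,142,273),(55,-50,12,135,322),(55,-30,12,190,333),
(-25,-10,95,323,13),(-25,4,95,362,22),(25,4,95,350,135),(25,-10,95,305,128),(25,-10,16,268,273),(25,4,16,305,280)]
C2=[(-55,-30,42,295,372),(-55,-50,42,322,397),(55,-50,42,578,293),(55,-30,42,545,272),(-55,-50,12,330,460),(-25,-10,95,322,185),(25,-10,95,443,150)]
R1=[(0,95,72,638,75),(0,115,72,690,85),(0,115,72,688,322),(0,95,72,623,308)]
def mk(L,o,k):
    L=np.array(L,float);return L[:,:3],(L[:,3:]+.5)/k-.5+o
P,px=mk(C1,[370,258],4);P2,px2=mk(C2,[232,133],6)
E1,E2=S['extrinsics'],D['extrinsics']
best=[]
for y0 in np.arange(-3,3,.7):
    q,r=fit([(S,E1,P,px),(D,E2,P2,px2)],[.6,-.1,y0]);best.append((np.abs(r).sum(),q,r))
b=min(best,key=lambda t:t[0]);print('cradle',b[1],np.round(b[2],1))
for o in([(S,E1,P,px)],[(D,E2,P2,px2)]):
    print(' single',fit(o,b[1])[0])
for W,Dp in((54,42),(42,54)):
    a,c=W/2,Dp/2
    tw,td=(15,13) if W==54 else (13,15)
    A=[(-1,-1,93,150),(1,-1,208,190),(1,1,300,75)]
    B=[(-1,-1,118,328),(1,-1,235,368),(1,1,312,255)]
    T=[(-1,-1,130,98),(1,-1,208,128),(1,1,255,65),(-1,1,178,38)]
    O=[(x*a,y*c,80,u,v) for x,y,u,v in A]+[(x*a,y*c,0,u,v) for x,y,u,v in B]+[(x*tw,y*td,92,u,v) for x,y,u,v in T]
    P,px=mk(O,[210,208],5)
    # side view: near corner there is ? try cyclic assignments
    res=[]
    cyc=[(-1,-1),(1,-1),(1,1),(-1,1)]
    for s in range(4):
        g=[cyc[(s+i)%4] for i in range(4)]
        A=list(zip(g,[(115,90),(178,155),(300,108)]));B=list(zip(g,[(100,252),(165,318),(280,270)]));T=list(zip(g,[(155,70),(200,105),(265,82),(228,40)]))
        O=[(x*a,y*c,80,u,v) for (x,y),(u,v) in A]+[(x*a,y*c,0,u,v) for (x,y),(u,v) in B]+[(x*tw,y*td,92,u,v) for (x,y),(u,v) in T]
        Q,qx=mk(O,[340,220],5)
        for y0 in np.arange(-3,3,.7):
            q,r=fit([(S,E1,P,px),(D,E2,Q,qx)],[.6,.2,y0]);res.append((np.abs(r).mean(),s,q,r))
    b=min(res,key=lambda t:t[0]);print('pack',W,b[0],b[1],b[2],np.round(b[3],1))
# round pack axis point
E
python3 fit0.py
```

```text
cradle [0.52283568 0.16057468 0.27864536] [-0.9 -0.7  0.3 -0.6  1.7 -0.4 -0.2 -0.1 -1.1  0.9  0.1  1.6 -0.2 -0.5
  0.8 -0.5 -0.3 -0.  -0.3 -0.6 -0.9  0.3  0.2  0.8 -0.8 -0.8  0.1 -0.5
  0.  -0.3 -0.1 -0.8 -0.7  0.9  0.5 -0.4  0.1 -1.6]
 single [0.52287766 0.16077678 0.27550129]
 single [0.52219875 0.15860479 0.2856185 ]
pack 54 2.175671104180671 2 [ 0.58413409 -0.12447865  1.71301393] [-5.  -3.9  6.4 -0.6  1.8  2.8 -3.8 -1.9  4.8  1.3  2.2  4.5 -2.9 -0.9
  0.7 -0.7  0.1 -0.1 -3.4 -0.7 -0.6 -4.6  5.   0.7  1.   2.1 -0.7 -3.
  3.1  2.3 -0.7  3.7 -0.2 -3.6  1.1 -0.6  0.7 -0.7 -2.3 -2.1]
pack 42 1.1125606084287156 2 [ 0.58350826 -0.12455603  1.72506224] [-3.   0.   0.9  0.6  0.  -1.5 -2.   2.  -0.2  2.6  0.5  0.2 -2.   0.3
 -0.9 -0.5 -0.4 -1.8 -1.4 -1.4 -1.9 -1.3 -0.2 -0.1  1.4 -1.  -2.   0.3
 -1.8  1.5 -0.3  0.5 -0.8 -2.4 -0.8 -0.7  0.7 -1.7 -1.1 -1.7]
```

```bash
cat >> h.py <<'E'
def go(x,y,z,yaw,s=None):
    "travel mm / roll deg from the measured pose; yaw = direction of tool y, mod pi"
    s=s or observe();w=s['tcp_rot'];r=R.from_quat([w[1],w[2],w[3],w[0]]).as_matrix()
    cur=np.arctan2(r[1,1],r[0,1]);d=(yaw-cur+np.pi/2)%np.pi-np.pi/2
    print('t %.2f pos'%s['t'],np.round(s['eef_pos'],4),'yaw %.4f'%cur,'tilt',np.round(r[:2,2],4),'travel',np.round(r.T@(np.array([x,y,z])-s['eef_pos'])*1000,1),'roll %.2f'%-np.degrees(d))
def ray(ci,E,u,v,z):
    K=ci['intrinsics'];f=np.array([(u-K[0,2])/K[0,0],(v-K[1,2])/K[1,1]]);p=f.copy()
    for _ in range(9):p=f/(1+ci['k1']*(p@p))
    E=np.asarray(E);d=E[:3,:3].T@[p[0],-p[1],-1];o=-E[:3,:3].T@E[:3,3];return o+d*(z-o[2])/d[2]
E
python3 - <<'E'
from h import *
S,D=camera_info('scene'),camera_info('side')
for n,u,v in(('y1',328,227),('y2',307,179)):print(n,ray(S,S['extrinsics'],u,v,.092))
for n,u,v in(('y1',331,210),('y2',309,243)):print(n,ray(D,D['extrinsics'],u,v,.092))
print('round',ray(S,S['extrinsics'],193,167,.092),ray(D,D['extrinsics'],392,309,.092))
go(.5835,-.1246,.25,.154)
E
```

```text
y1 [ 0.53033904 -0.02494632  0.092     ]
y2 [ 0.45844042 -0.10514542  0.092     ]
y1 [ 0.5283072 -0.0353949  0.092    ]
y2 [ 0.46031685 -0.1070612   0.092     ]
round [ 0.52758303 -0.26993858  0.092     ] [ 0.5196769 -0.2811462  0.092    ]
t 0.10 pos [0.2056 0.6424 0.2414] yaw 1.2610 tilt [-0.0004 -0.0016] travel [-593.7 -615.3   -7.5] roll 63.43
```

>>> apply_moves --pt "-25 -26 0" --pt "-59 -61 0" --pt "-94 -97 -1" --pt "-128 -133 -2" --pt "-162 -168 -2" --pt "-197 -204 -3" --pt "-231 -240 -3" --pt "-266 -275 -4" --pt "-300 -311 -4" --pt "-335 -347 -5" --pt "-369 -382 -5" --pt "-404 -418 -6" --roll '[2,7,12,17,22,27,32,37,43,49,55,60]'

```text
t: 1.3
eef_pos: [0.4632, 0.1199, 0.2483]
tcp_rot: [-0.0, 0.629, 0.777, 0.0]
contact_force: [0.6, 0.5, 0.1]
finger_gap: 1.004
gripper_force: 0.0
```

```bash
python3 -c "
from h import *
go(.5835,-.1246,.25,.154)"
```

```text
t 1.30 pos [0.4632 0.1199 0.2483] yaw 0.2101 tilt [-0.0001  0.0004] travel [-264.2   66.6   -1.8] roll 3.21
```

>>> apply_moves --pt "-35 9 0" --pt "-80 20 0" --pt "-125 31 0" --pt "-170 42 0" --pt "-215 54 -1" --pt "-250 63 -1" --pt "-264 66 -1" --pt "-264 66 -1" --pt "-264 66 -1" --roll '[1,2,3,3,3,3,3,3,3]'

```text
t: 2.2
eef_pos: [0.583, -0.1208, 0.2488]
tcp_rot: [-0.001, 0.647, 0.762, -0.0]
contact_force: [0.5, -0.3, -1.0]
finger_gap: 0.998
gripper_force: 0.0
```

```bash
python3 -c "
from h import *
import json
go(.5835,-.1246,.25,.154)
s=observe();json.dump({k:np.array(s[k]).tolist() for k in('eef_pos','tcp_rot')},open('w1.json','w'))
im=snapshot('wrist')[:,:,::-1]
cv2.imwrite('pics/w1.png',im)"
```

```text
t 2.20 pos [ 0.583  -0.1208  0.2488] yaw 0.1622 tilt [-0.0013  0.001 ] travel [-3.8 -0.1 -1.2] roll 0.47
```

View pics/w1.png

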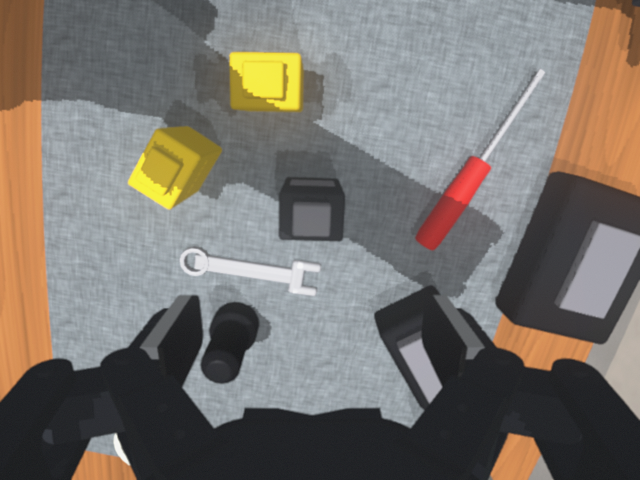

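The wrist view shows the pack at (312,212) with its 54 mm side nearly along the image rows; the yellow ones are at (265,80) and (175,165), and the round pack is at (230,340). I'll refine the pose from its outline here.

```bash
cat > w.py <<'E'
from h import *
import json
s=json.load(open('w1.json'));W=camera_info('wrist')
w=s['tcp_rot'];T=np.eye(4);T[:3,:3]=R.from_quat([w[1],w[2],w[3],w[0]]).as_matrix();T[:3,3]=s['eef_pos']
E=np.linalg.inv(T@W['tool_from_camera'])
g=cv2.imread('pics/w1.png').max(2).astype(float)
for v in (212,225,232):
    print('row',v,g[v,272:352:1].astype(int)[[0,2,4,5,6,7,8,9,10,12,14,16,18,19,20,21,22,23,24,26,54,55,56,57,58,59,60,61,62,64,66,68,70,71,72,73,74,75,76,78]])
for u in (286,312,338):print('col',u,g[170:250,u].astype(int))
a,c=.027,.021
for q in ([.5835,-.1246,.154],):
    for n,z,a,c in(('top80',.08,.027,.021),('bot',0,.027,.021),('term92',.092,.015,.013)):
        print(n,np.round(proj(place(q,[(a,-c,z),(a,c,z),(-a,c,z),(-a,-c,z)]),W,E),1).tolist())
E
python3 w.py
```

```text
row 212 [178 173 171 160 130  88  65  63  63  63  64  63  62  64  76  97 110 114
 117 116 115 117 115 107  89  67  60  60  58  59  60  59  56  62  79 101
 108 112 111 110]
row 225 [179 177 177 169 139  95  69  65  65  68  65  65  66  69  84 102 113 116
 117 118 118 117 113 103  82  65  62  62  62  62  63  61  59  79 101 108
 109 112 115 114]
row 232 [171 167 158 153 123  87  76  77  78  71  66  68  67  71  88 102 112 117
 118 118 118 117 111  95  74  64  64  62  64  62  63  61  66  86 104 111
 112 113 114 113]
col 286 [ 85  86  86  88  89  89  88  78  65  56  53  52  52  50  51  51  52  52
  53  52  55  54  57  57  62  59  62  61  61  62  60  62  60  61  61  62
  63  61  63  64  63  64  64  63  64  64  64  65  64  67  65  67  66  66
  67  65  67  67  66  66  67  67  66  67  72  79  81  81  78  98 140 162
 169 170 169 170 170 169 167 172]
col 312 [ 88  89  88  87  87  89  85  71  55  58  74  80  82  84  82  71  59  50
  50  52  52  51  52  54  56  58  57  57  54  54  53  56  68  80  87  97
 107 113 116 116 116 115 117 117 117 118 116 118 117 117 117 118 116 118
 117 117 117 117 117 119 118 118 118 119 118 110  87  69  64  69 102 147
 166 170 175 177 178 177 176 178]
col 338 [101 101 102 101 100 101 103 104  99  88  73  60  56  52  52  50  50  52
  50  51  53  53  49  53  54  58  58  59  57  57  58  58  58  59  58  60
  59  60  58  59  59  60  60  60  58  59  60  60  59  58  61  61  61  60
  62  63  62  60  62  60  62  63  63  62  62  61  63  63  63  62  72 116
 151 162 167 169 167 162 157 155]
top80 [[344.0, 241.1], [345.6, 191.1], [277.8, 190.7], [278.8, 240.8]]
bot [[337.7, 216.8], [338.7, 176.2], [284.7, 175.8], [285.3, 216.5]]
term92 [[330.4, 236.2], [331.1, 204.1], [292.2, 203.9], [292.5, 236.0]]
```

```bash
python3 -c "
from h import *
go(.583,-.1243,.0495,.13)"
```

```text
t 2.25 pos [ 0.5831 -0.1202  0.2489] yaw 0.1635 tilt [-0.0011  0.0013] travel [ -4.4  -0.6 199.4] roll 1.92
```

>>> apply_moves --pt "-2 0 20" --pt "-4 0 50" --pt "-4 0 85" --pt "-4 0 110" --pt "-4 0 120" --pt "-4 0 120" --pt "-4 0 120" --roll '[1,2,2,2,2,2,2]'

```text
t: 2.95
eef_pos: [0.5848, -0.1256, 0.1304]
tcp_rot: [0.001, 0.661, 0.751, 0.001]
contact_force: [0.7, -0.7, 0.5]
finger_gap: 1.003
gripper_force: 0.0
```

```bash
python3 -c "
from h import *
go(.583,-.1243,.0495,.13)"
```

```text
t 2.95 pos [ 0.5848 -0.1256  0.1304] yaw 0.1275 tilt [0.0015 0.0002] travel [ 1.5 -1.8 80.9] roll -0.15
```

>>> apply_moves --pt "1 -1 20" --pt "1 -1 50" --pt "1 -1 72" --pt "1 -1 81" --pt "1 -1 81" --pt "1 -1 81" --roll '[0,0,0,0,0,0]'

```text
t: 3.55
eef_pos: [0.5842, -0.1255, 0.0497]
tcp_rot: [0.001, 0.661, 0.75, 0.001]
contact_force: [-0.4, 0.4, 0.2]
finger_gap: 1.003
gripper_force: 0.0
```

>>> apply_moves --pt "0 0 0" --pt "0 0 0" --pt "0 0 0" --pt "0 0 0" --pt "0 0 0" --pt "0 0 0" --roll '[0,0,0,0,0,0]' --jaw 45 --force 60

```text
t: 4.15
eef_pos: [0.5839, -0.1254, 0.0494]
tcp_rot: [0.001, 0.661, 0.75, 0.001]
contact_force: [-1.0, 0.4, 7.2]
finger_gap: 0.624
gripper_force: 64.3
```

```bash
python3 -c "
from h import *
go(.583,-.1243,.0495,.13)
s=observe();print(s['finger_gap']*85.4,s['gripper_force'],s['contact_force'])"
```

```text
t 4.15 pos [ 0.5839 -0.1254  0.0494] yaw 0.1265 tilt [0.0018 0.0001] travel [ 1.2 -0.7 -0.1] roll -0.20
53.27987495693333 64.31641459465027 [-0.95902087  0.36127138  7.21561364]
```

>>> apply_moves --pt "0 0 -6" --pt "0 0 -20" --pt "0 0 -45" --pt "0 0 -75" --pt "0 0 -105" --pt "0 0 -130" --pt "0 0 -145" --pt "0 0 -150" --pt "0 0 -150" --roll '[0,0,0,0,0,0,0,0,0]' --force 100

```text
t: 5.05
eef_pos: [0.583, -0.1251, 0.1985]
tcp_rot: [0.0, 0.661, 0.75, 0.0]
contact_force: [0.2, 0.1, -3.4]
finger_gap: 0.629
gripper_force: 105.2
```

```bash
python3 -c "
from h import *
go(.5393,.1029,.2,.2786)
s=observe();print(s['finger_gap']*85.4,s['gripper_force'],s['contact_force'])"
```

```text
t 5.05 pos [ 0.583  -0.1251  0.1985] yaw 0.1267 tilt [0.0004 0.0002] travel [231.7 -14.5  -1.5] roll -8.70
53.72771262828947 105.18336653709412 [ 0.21856148  0.14695726 -3.43205045]
```

>>> apply_moves --pt "12 -1 -1" --pt "40 -3 -1" --pt "75 -5 -1" --pt "110 -7 -1" --pt "145 -9 -1" --pt "180 -11 -1" --pt "210 -13 -1" --pt "226 -14 -1" --pt "232 -14 -1" --pt "232 -14 -1" --pt "232 -14 -1" --roll '[0,-1,-2,-4,-5,-7,-8.7,-8.7,-8.7,-8.7,-8.7]'

```text
t: 6.15
eef_pos: [0.5397, 0.1019, 0.1989]
tcp_rot: [0.0, 0.603, 0.798, -0.001]
contact_force: [0.4, 0.3, -2.7]
finger_gap: 0.618
gripper_force: 105.2
```

```bash
python3 -c "
from h import *
import json
go(.5393,.1029,.2,.2786)
s=observe();json.dump({k:np.array(s[k]).tolist() for k in('eef_pos','tcp_rot')},open('w1.json','w'))
im=snapshot('wrist')[:,:,::-1]
cv2.imwrite('pics/w2.png',im);cv2.imwrite('pics/s2.png',snapshot('scene')[:,:,::-1])"
```

```text
t 6.15 pos [0.5397 0.1019 0.1989] yaw 0.2771 tilt [-0.0007 -0.001 ] travel [ 1.  -0.1 -1.1] roll -0.09
```

View pics/w2.png

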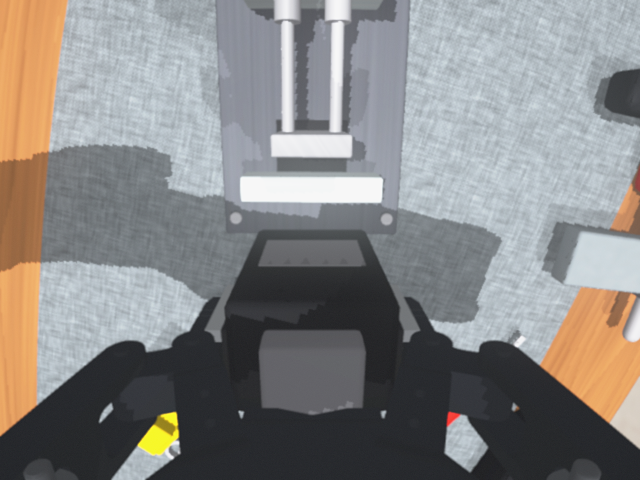

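The wrist view shows the pack held upright, with the stop ahead at (240-382, 177-202), the carriage top at (271-352, 133-157), and everything nearly centred. I'll refine the cradle pose from these corners.

```bash
cat > w2.py <<'E'
from h import *
import json
s=json.load(open('w1.json'));W=camera_info('wrist')
w=s['tcp_rot'];T=np.eye(4);T[:3,:3]=R.from_quat([w[1],w[2],w[3],w[0]]).as_matrix();T[:3,3]=s['eef_pos']
E=np.linalg.inv(T@W['tool_from_camera'])
g=cv2.imread('pics/w2.png').max(2)
def box(u0,v0,u1,v1,th):
    k=8;c=cv2.resize(g[v0:v1,u0:u1],None,fx=k,fy=k,interpolation=cv2.INTER_LINEAR)
    cs,_=cv2.findContours((c>th).astype(np.uint8),cv2.RETR_EXTERNAL,cv2.CHAIN_APPROX_NONE)
    m=max(cs,key=cv2.contourArea);b=cv2.boxPoints(cv2.minAreaRect(m));b=(b+.5)/k-.5+[u0,v0]
    i=np.lexsort((b[:,0],b[:,1]>b[:,1].mean()));return b[i]   # TL TR BL BR
st=box(225,168,395,210,195);ca=box(262,134,362,166,165)
print(st.round(1).tolist(),ca.round(1).tolist())
q0=[.5228,.1606,.2786]
PS=[(-55,-30,42),(55,-30,42),(-55,-50,42),(55,-50,42)];PC=[(-25,-10,95),(25,-10,95)]
print('pred',proj(place(q0,np.array(PS)/1e3),W,E).round(1).tolist(),proj(place(q0,np.array(PC)/1e3),W,E).round(1).tolist())
for o in([(W,E,PS,st)],[(W,E,PS+PC,np.r_[st,ca[2:]])]):
    q,r=fit(o,q0);print(q,r.round(1))
E
python3 w2.py
```

```text
[[239.2, 175.6], [382.6, 176.4], [239.1, 202.3], [382.4, 203.2]] [[268.9, 133.6], [361.4, 133.6], [268.9, 157.4], [361.4, 157.4]]
pred [[238.8, 175.7], [383.8, 175.2], [240.3, 201.5], [382.6, 201.0]] [[270.0, 155.7], [352.2, 155.4]]
[0.52302243 0.15984251 0.26854359] [-0.8  0.5  0.8  0.5  0.6 -0.5 -0.6 -0.5]
[0.52315502 0.15969889 0.26882794] [-0.6  0.7  0.9  0.7  0.7 -0.2 -0.4 -0.3  1.1 -0.6 -9.3 -0.1]
```

```bash
cat >> h.py <<'E'
Q=(.5230,.1600,.272)
def cg(y,z,x=0):
    p=place(Q,[(x,y-.001,z+.0495)])[0];go(*p,Q[2])
def where():
    s=observe();d=np.array(s['eef_pos'])-[Q[0],Q[1],0];c,n=np.cos(Q[2]),np.sin(Q[2])
    print('cradle x,y,bottom',np.round([c*d[0]+n*d[1],-n*d[0]+c*d[1]+.001,d[2]-.0495],4),'F(cradle)',np.round([c*s['contact_force'][0]+n*s['contact_force'][1],-n*s['contact_force'][0]+c*s['contact_force'][1],s['contact_force'][2]],1),'gap',round(s['finger_gap']*85.4,1),'tau',np.round(s['torque'],2))
E
python3 -c "
from h import *
where();cg(-.05,.049);cg(.002,.049)"
```

```text
cradle x,y,bottom [ 0.0006 -0.0599  0.1496] F(cradle) [-0.7  0.7 -3.3] gap 52.9 tau [0.01 0.05 0.02]
t 6.25 pos [0.54   0.1015 0.1991] yaw 0.2760 tilt [-0.0002 -0.0007] travel [  9.9  -0.6 100.6] roll 0.23
t 6.25 pos [0.54   0.1015 0.1991] yaw 0.2760 tilt [-0.0002 -0.0007] travel [ 61.9  -0.4 100.6] roll 0.23
```

>>> apply_moves --pt "2 -0.5 12" --pt "6 -0.5 40" --pt "10 -0.5 70" --pt "10 -0.5 90" --pt "10 -0.5 99" --pt "10 -0.5 101" --pt "10 -0.5 101" --roll '[0.2,0.2,0.2,0.2,0.2,0.2,0.2]'

```text
t: 6.95
eef_pos: [0.5371, 0.1122, 0.0985]
tcp_rot: [0.0, 0.604, 0.797, 0.0]
contact_force: [0.6, -0.4, -3.0]
finger_gap: 0.625
gripper_force: 105.3
```

```bash
python3 -c "
from h import *
where();cg(.002,.049);cv2.imwrite('pics/sd3.png',np.hstack([cv2.resize(snapshot('side')[100:260,200:400,::-1],None,fx=2,fy=2),cv2.resize(snapshot('scene')[220:380,360:560,::-1],None,fx=2,fy=2)]))"
```

```text
cradle x,y,bottom [ 0.0007 -0.0488  0.049 ] F(cradle) [ 0.4 -0.5 -3. ] gap 53.4 tau [ 0.01 -0.01 -0.  ]
t 6.95 pos [0.5371 0.1122 0.0985] yaw 0.2741 tilt [ 0.0005 -0.0001] travel [50.8 -0.6  0. ] roll 0.12
```

View pics/sd3.png

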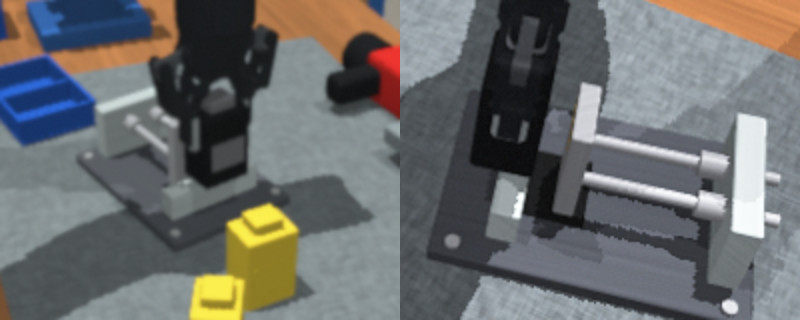

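The pack is above the stop, in front of the carriage, as planned. Next I press.

>>> apply_moves --pt "3 -0.6 0" --pt "8 -0.6 0" --pt "13 -0.6 0" --pt "18 -0.6 0" --pt "23 -0.6 0" --pt "28 -0.6 0" --pt "34 -0.6 0" --pt "40 -0.6 0" --pt "46 -0.6 0" --pt "51 -0.6 0" --pt "51 -0.6 0" --pt "51 -0.6 0" --roll '[0,0,0,0,0,0,0,0,0,0,0,0]'

```text
t: 8.25
eef_pos: [0.5231, 0.1592, 0.0986]
tcp_rot: [0.001, 0.604, 0.797, -0.0]
contact_force: [2.2, -7.0, -0.8]
finger_gap: 0.619
gripper_force: 105.3
```

```bash
python3 -c "
from h import *
where();cg(.002,.013);cv2.imwrite('pics/sd4.png',np.hstack([cv2.resize(snapshot('side')[100:260,200:400,::-1],None,fx=2,fy=2),cv2.resize(snapshot('scene')[220:380,360:560,::-1],None,fx=2,fy=2)]))"
```

```text
cradle x,y,bottom [-0.0001  0.0002  0.0491] F(cradle) [ 0.2 -7.3 -0.8] gap 52.9 tau [-1.52 -0.51 -0.21]
t 8.25 pos [0.5231 0.1592 0.0986] yaw 0.2727 tilt [ 0.0017 -0.0025] travel [ 1.9  0.1 36.1] roll 0.04
```

View pics/sd4.png

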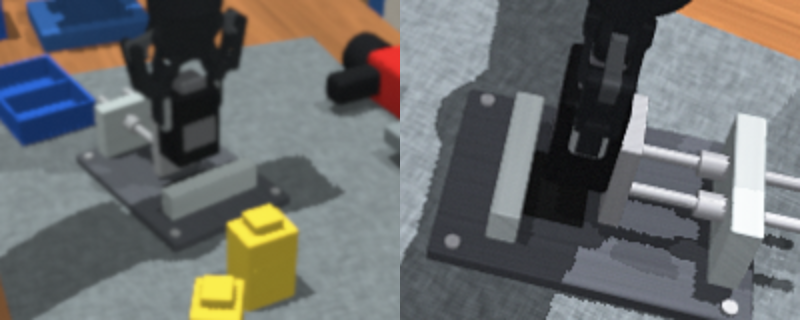

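The carriage is pressed back about 31 mm and the pack is clear of the stop. Next I lower it.

>>> apply_moves --pt "1 0 3" --pt "2 0 8" --pt "2 0 14" --pt "2 0 20" --pt "2 0 26" --pt "2 0 31" --pt "2 0 34" --pt "2 0 35" --pt "2 0 35" --roll '[0,0,0,0,0,0,0,0,0]'

```text
t: 9.25
eef_pos: [0.5232, 0.161, 0.0636]
tcp_rot: [0.002, 0.605, 0.796, -0.0]
contact_force: [2.8, -7.5, -2.4]
finger_gap: 0.625
gripper_force: 105.3
```

```bash
python3 -c "
from h import *
where();cg(-.008,.0125)"
```

```text
cradle x,y,bottom [0.0005 0.002  0.0141] F(cradle) [ 0.7 -8.  -2.4] gap 53.3 tau [-1.32 -0.69 -0.19]
t 9.25 pos [0.5232 0.161  0.0636] yaw 0.2719 tilt [ 0.0027 -0.0022] travel [-9.9 -0.5  1.7] roll -0.01
```

>>> apply_moves --pt "-2 -0.4 0" --pt "-5 -0.4 0" --pt "-8 -0.4 0" --pt "-9.5 -0.4 0" --pt "-9.5 -0.4 0.5" --pt "-9.5 -0.4 1" --pt "-9.5 -0.4 1.5" --pt "-9.5 -0.4 1.5" --pt "-9.5 -0.4 1.5" --roll '[0,0,0,0,0,0,0,0,0]'

```text
t: 10.15
eef_pos: [0.5255, 0.1522, 0.0624]
tcp_rot: [0.002, 0.605, 0.797, 0.0]
contact_force: [2.9, -6.2, -0.1]
finger_gap: 0.623
gripper_force: 105.6
```

```bash
python3 -c "
from h import *
where()"
```

```text
cradle x,y,bottom [ 0.0004 -0.0072  0.0129] F(cradle) [ 1.1 -6.8 -0.1] gap 53.2 tau [-1.25 -0.59 -0.19]
```

Still about weight-bearing by the grip; I lower in small steps to contact.

>>> apply_moves --pt "0 0 0.4" --pt "0 0 0.8" --pt "0 0 1.2" --pt "0 0 1.2" --roll '[0,0,0,0]'

```text
t: 10.55
eef_pos: [0.5255, 0.1523, 0.0616]
tcp_rot: [0.002, 0.605, 0.797, 0.0]
contact_force: [1.7, -6.5, 4.1]
finger_gap: 0.617
gripper_force: 106.3
```

```bash
python3 -c "
from h import *
where()"
```

```text
cradle x,y,bottom [ 0.0004 -0.0071  0.0121] F(cradle) [-0.1 -6.7  4.1] gap 52.7 tau [-1.23 -0.26 -0.1 ]
```

>>> apply_moves --pt "-0.7 -0.4 0" --pt "-1.4 -0.4 0" --pt "-1.4 -0.4 0" --roll '[0,0,0]' --force 40

```text
t: 10.85
eef_pos: [0.5255, 0.1522, 0.0616]
tcp_rot: [0.001, 0.604, 0.797, 0.001]
contact_force: [2.7, -4.6, 6.3]
finger_gap: 0.619
gripper_force: 106.1
```

```bash
python3 -c "
from h import *
where()"
```

```text
cradle x,y,bottom [ 0.0003 -0.0072  0.0121] F(cradle) [ 1.3 -5.1  6.3] gap 52.8 tau [-0.96 -0.29 -0.3 ]
```

>>> apply_moves --pt "0 0 0" --pt "0 0 0" --pt "0 0 0" --pt "0 0 0" --pt "0 0 0" --pt "0 0 0" --roll '[0,0,0,0,0,0]' --jaw 80 --force 20

```text
t: 11.45
eef_pos: [0.5238, 0.1529, 0.0605]
tcp_rot: [-0.0, 0.603, 0.797, -0.0]
contact_force: [0.8, 0.1, 0.4]
finger_gap: 0.938
gripper_force: 0.0
```

```bash
python3 -c "
from h import *
where()"
```

```text
cradle x,y,bottom [-0.0012 -0.0061  0.011 ] F(cradle) [ 0.8 -0.1  0.4] gap 80.1 tau [-0.02 -0.02  0.01]
```

>>> apply_moves --pt "0 0 -5" --pt "0 0 -15" --pt "0 0 -35" --pt "0 0 -65" --pt "0 0 -100" --pt "0 0 -140" --pt "-30 0 -165" --pt "-70 0 -170" --pt "-100 0 -170" --pt "-110 0 -170" --pt "-110 0 -170" --roll '[0,0,0,0,0,0,0,0,0,0,0]'

```text
t: 12.55
eef_pos: [0.5539, 0.0452, 0.2313]
tcp_rot: [0.0, 0.605, 0.796, 0.0]
contact_force: [-1.0, -0.1, -0.5]
finger_gap: 0.934
gripper_force: 0.0
```

```bash
python3 -c "
from h import *
where()
a=snapshot('side')[120:240,220:370,::-1];b=snapshot('scene')[230:390,360:560,::-1];w=snapshot('wrist')[:,:,::-1];c=w[0:240,160:480]
r=lambda i:cv2.resize(i,(400,300),interpolation=cv2.INTER_CUBIC)
cv2.imwrite('pics/w5.png',w)
cv2.imwrite('pics/end.png',np.vstack([np.hstack([r(a),r(b)]),np.hstack([r(c),r(w)])]))"
```

```text
cradle x,y,bottom [-0.0011 -0.1179  0.1818] F(cradle) [-1.   0.2 -0.5] gap 79.8 tau [-0.02 -0.03  0.01]
```

View pics/end.png

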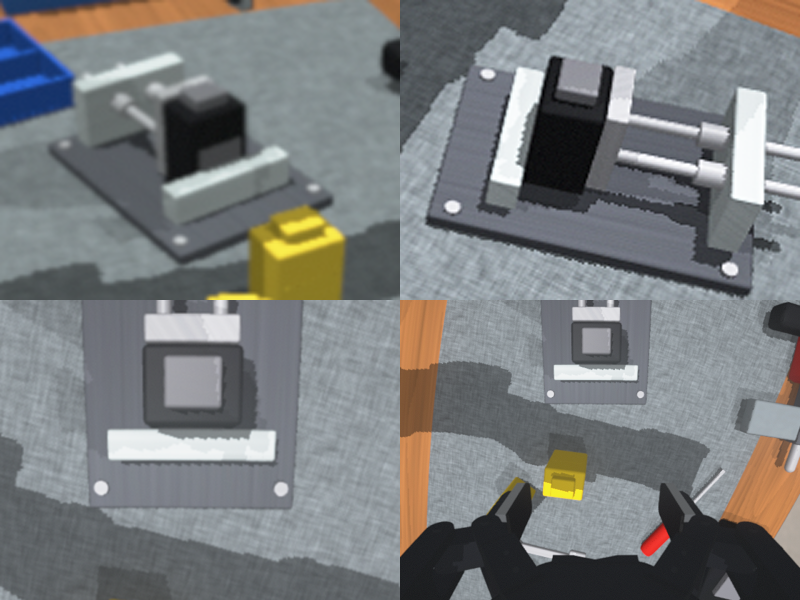

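The pack stands upright between stop and carriage. In the wrist crop the pack is centred at x ≈ 193, against 191.5 for the stop and 192 for the carriage, so it is within about 1 mm. Handing in.

```bash
python3 -c "
from rig import robot
print(robot.close_job())"
```

```text
the job is handed in; nothing more can be done
None
```

The pack stands upright in the test cradle, within about 1 mm of the middle and clamped against the stop; the round pack was never touched, and I handed the job in at about 12.7 s of the 38 s allowed.

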